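# Hang the bath caddy on the double hook

### The arm

A 6-joint arm with a two-finger parallel gripper is mounted at the origin on the work surface. World frame = base frame: x ahead of the robot, y to its left, z up, the work surface at z = 0. Lengths are in mm, angles in rad, forces in N, time in s.
With the tool pointing down it reaches from about 250 to 800 mm from the base axis. Payload 3.9 kg.
Tool frame: the origin (TCP) lies on the centre line of the jaws, within the pads' length; the fingertips stand 17 mm ahead of it and the grasp point (between the pads) lies 2 mm behind it (bot.tcp_to_tips is the distance from the TCP to the fingertips, in mm); z points along the fingers, y is the line along which they close (so a half turn about z gives the same grasp; the last joint's range is limited). The gripper opens to 85 mm and grips with 20 to 120 N. Pads are 22 mm wide; open, the fingers measure 114 mm over their backs; the gripper's body (76 mm by 85 mm) begins 54 mm behind the grasp point. The pads swing forward as they close: fully open they stand 13 mm farther back than shut.
Start: joints at [-1.235, 0.26, -0.138, 1.173, 0, 1.571], TCP at [172.996, -495.669, 248.304] pointing down, gripper open.
Joint ranges: [-2.78, 2.78], [-0.83, 1.72], [-1.28, 1.37], [-1.9, 2.12], [-1.57, 1.48], [-3.14, 3.14]. Speed limits (rad/s): [2.57, 2.57, 3.14, 3.14, 3.14, 3.14].

### API

Orientations are given as a rotation vector (axis times angle).
In Python, from station import bot gives the robot as it stands.
- The arm moves only by the shell command python3 -m jog 'ROWS' [FORCE]. ROWS is JSON, a list of rows, each an object of numbers: "ax", "ay", "az": the turn, a rotation vector about the tool's x, y, z in degrees; "tx", "ty", "tz": the shift along the tool's x, y, z in cm; "jaw": the opening, from -1 (shut) to 1 (fully open). In form: [{"ax": .., "ay": .., "az": .., "tx": .., "ty": .., "tz": .., "jaw": ..}, ...]. A call has 1 to 10 rows; each row is the pose to reach, as a shift and turn from the pose commanded when the call began, along the tool's axes at that moment; what a row does not reach only later rows make up. A row lasts 1/10 s, in which the tool goes at most 50 mm and 8.59 degrees, less where a joint would pass 70% of its speed; a pose out of reach is approached as far as the arm can. A call with a gripper value outside its range is refused whole. The fingers move at their own pace and stop on an object; FORCE is the grip in N (left out, the last holds). Time passes only in rows, so rows that repeat a pose let the fingers close. It gives the time, the measured TCP pose, the force, the opening and the grip force at its end, in the units of the state.
- bot.state(): the state, without advancing time (a new reading comes with each control period).
- bot.read_camera(name): name is "scene" or "top"; returns the picture (400x640x3 uint8, blue, green, red); there is no depth.
- bot.calibration(name): a dict with "vfov" (degrees; the focal length in pixels is half the picture's height over the tangent of half this angle, whatever the lens; pixels are square), "cx", "cy" (the principal point, pixels), "dist_coeffs" ([k1, k2, p1, p2, k3] as OpenCV has them; the pictures are not rectified), "T" (4x4, takes a point from camera to world coordinates). Camera axes: x right, y down, z forward; pixel columns grow to the right and rows downward; lengths in mm; the calibration is good to about 2 mm. A picture is of the moment at which its call begins. calibration takes no time and is no camera call.
- bot.finish_job(): hands the job in; it is judged then, once.
The state is a dict: "time_s": time; "joint_positions": joint angles; "joint_velocities": joint speeds; "joint_torque": joint torques, N m; "tool_pos": TCP position; "tool_rot": TCP orientation; "ft_force": force on the tool from outside, world axes, zero at the start; "ft_torque": the same for the moment, N m; "opening": opening from 0.0 (shut) to 1.0 (fully open); "grasp_force": force on a finger pad.
Only numpy, scipy, OpenCV 4.12 (cv2) and the standard library are available. Lean on these libraries where they do the work, as an engineer would, in place of code of your own. Each camera call takes 0.05 s, during which the arm holds its last target. There are 200 camera calls.

### The job

Tidy the washstand: hang the grey bath caddy by its handle on the double hook of the stand, its handle bar lying across both prongs behind their turned-up tips, so that it hangs level and still, clear of the counter. Keep the soap ball in the caddy, and leave the other toiletries where they are.

Things in the scene. Friction and masses are not known exactly. Their poses are not given: they have to be found in the camera images.
- caddy: Loose bath caddy, 0.3 kg: open grey slotted plastic basket, outside 92 (x) x 140 (y) mm, walls 65 high, 4 thick, floor 4. A rigid handle arches over its middle: flat uprights (12 along x, 6 along y) at y = +-67 mm carry a level bar along y, 12 x 12 mm, 140 long. Window under the bar: 128 wide, 73 mm high above the rim. Origin: centre of underside, z up; its +x and -x halves are alike.
- caddy_bar (a point): Centre of the caddy's handle bar, 144 mm above the centre of the caddy's underside (the bar spans 138 to 150 mm); axes as the caddy: y along the bar.
- soap_ball: Round white soap ball, 52 mm diameter, about 80 g, lying loose on the floor of the caddy, free to roll there. The body's origin turns with it: use point soap_ball_center.
- soap_ball_center (a point): Centre of the soap ball.
- hook_stand: Fixed steel double hook. Origin: centre of the underside of its round foot (120 mm across, 14 high). Post 18 mm across, 182 high. Two level parallel prongs, 10 mm thick, run from the post along the stand's -x (roughly to the robot) at y = +-36 mm, axes 170 mm up, tops 175; at x = -100 they turn up and end at x = -121 mm, tip tops 197 mm up. Clear gap between prongs 62 mm.
- hook_rest (a point): Where the bar's centre lies when well hung: midway between the prongs, 78 mm from the post's axis, 181 mm up (caddy's underside then 37 mm up). Axes as the stand: -x towards the open ends, y along a hung bar. To thread in from the open ends over the tips and with the rim under the prongs, the bar's centre must be 206 to 242 mm up. Under 55 mm from the post's axis the basket meets the post.
- soap_dish: Bystander, leave alone: white ceramic soap dish with a bar of soap, 85 x 115 mm, 28 mm high. Origin at the centre of its underside.
- cream_jar: Bystander, leave alone: squat cream jar, 64 mm across, 50 mm high. Origin at the centre of its underside.
- pump_bottle: Bystander, leave alone: pump bottle, 64 mm across, 175 mm high. Origin at the centre of its underside.
- shampoo: Bystander, leave alone: upright shampoo bottle, 62 mm across, 170 mm high. Origin at the centre of its underside.
- tumbler: Bystander, leave alone: empty drinking tumbler, 72 mm across the mouth, 95 mm high. Origin at the centre of its underside.
- hairbrush: Bystander, leave alone: brush lying on the counter, about 190 mm long, its x axis along it. Origin under its middle.
- talc_tin: Bystander, leave alone: upright tin, 60 mm across, 120 mm high. Origin at the centre of its underside.
Not all that is in view belongs to the job. Leave any purple look-alike of the caddy alone.

How it is judged (in metres and radians):
At the end, for the whole second after the job is handed in: Caddy at rest on the stand, released: bar centre within 30 mm of hook_rest along and across the prongs and 12 mm in height, bar within 0.35 rad of square to them, caddy tilt under 0.25 rad, over 1 N on the stand; soap ball inside the basket, slower than 0.1 m/s (x of caddy_bar in the frame of hook_rest between -0.03 and 0.03 m and y of caddy_bar in the frame of hook_rest between -0.03 and 0.03 m and z of caddy_bar in the frame of hook_rest between -0.012 and 0.012 m and angle between the y axis of caddy and the y axis of hook_stand, either way round below 0.35 rad and angle between caddy's own z axis and vertical below 0.25 rad and contact force between caddy and hook_stand above 1 N and linear speed of caddy below 0.03 m/s and angular speed of caddy below 0.3 rad/s and x of soap_ball_center in the frame of caddy between -0.046 and 0.046 m and y of soap_ball_center in the frame of caddy between -0.07 and 0.07 m and z of soap_ball_center in the frame of caddy between 0 and 0.065 m and linear speed of soap_ball below 0.1 m/s); the robot touches nothing.
It fails at once if a toiletry standing or lying around is shifted by more than 40 mm or knocked over (distance of any of soap_dish, cream_jar, pump_bottle, shampoo, tumbler, hairbrush, talc_tin from where it was at the start of the episode above 0.04 m or angle between any of soap_dish, cream_jar, pump_bottle, shampoo, tumbler, hairbrush, talc_tin's own z axis and vertical above 0.6 rad).
It also fails if it takes over 64 s, if anything falls off the work surface, if the arm or the gripper's body presses on something with over 40 N, if the wrist force passes 120 N, or if a joint passes its speed limit or range.

## Working session

There is one attempt and no reset: what is moved stays moved. The work goes in short steps, Python scripts to look and compute and a shell command to move; the robot and the scene stay as the last step left them, time stands still between calls to the robot, and variables do not carry over. Pictures are saved under pics/ and viewed, at most 10 in all, crops included, and the job is handed in when it is done.

```bash
mkdir -p pics; ls; python3 - <<'E'
from station import bot
import cv2
for n in("scene","top"):
    cv2.imwrite(f"pics/{n}0.png",bot.read_camera(n)); print(n,bot.calibration(n))
s=bot.state(); print(s)
E
```

```text
pics
scene {'vfov': 46.832786529867796, 'cx': 315.0664450887011, 'cy': 206.52657688886515, 'dist_coeffs': array([0.02622768, 0.        , 0.        , 0.        , 0.        ]), 'T': array([[-7.61821184e-01,  5.35360352e-01, -3.64716024e-01,
         9.62718548e+02],
       [ 6.47743843e-01,  6.36087800e-01, -4.19309223e-01,
         5.80042812e+02],
       [ 7.50987995e-03, -5.55681208e-01, -8.31361532e-01,
         1.20926767e+03],
       [ 0.00000000e+00,  0.00000000e+00,  0.00000000e+00,
         1.00000000e+00]])}
top {'vfov': 55.03166631046796, 'cx': 323.51290216219576, 'cy': 196.86027034592286, 'dist_coeffs': array([-0.04913453,  0.        ,  0.        ,  0.        ,  0.        ]), 'T': array([[ 2.73680811e-02, -9.90013191e-01,  1.38292696e-01,
         3.21642245e+02],
       [-9.99552388e-01, -2.54306191e-02,  1.57577550e-02,
         1.90945727e+01],
       [-1.20835164e-02, -1.38662055e-01, -9.90266037e-01,
         1.47068538e+03],
       [ 0.00000000e+00,  0.00000000e+00,  0.00000000e+00,
         1.00000000e+00]])}
{'time_s': 0.1, 'joint_positions': array([-1.23501453e+00,  2.60613107e-01, -1.39241365e-01,  1.17269171e+00,
        2.20875009e-05,  1.57079540e+00]), 'joint_velocities': array([-0.0014495 , -0.00144109,  0.00403468,  0.00126772,  0.00080467,
       -0.000726  ]), 'joint_torque': array([-2.32335033e-04, -4.06508088e+01,  2.54527652e+01,  1.00758945e-02,
       -3.04906087e-05, -1.30022738e-05]), 'tool_pos': array([ 172.80682256, -495.13113499,  247.55034858]), 'tool_rot': array([-3.09571507e+00, -5.24682910e-01,  4.24867962e-04]), 'ft_force': array([-0.32526293, -0.16622956,  0.50248364]), 'ft_torque': array([ 0.02991468, -0.08537763, -0.00441611]), 'grasp_force': 0.0, 'opening': 1.000105052915198}
```

View pics/scene0.png

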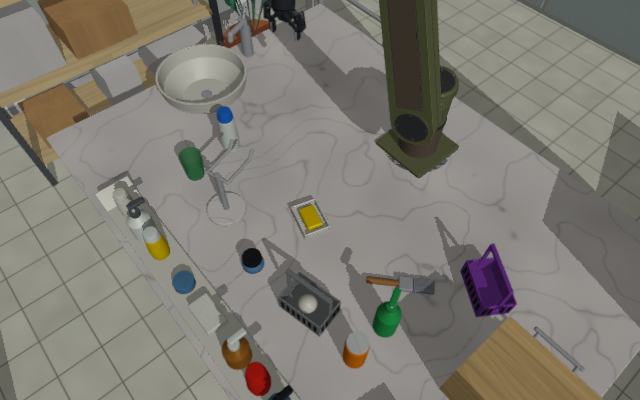

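View pics/top0.png

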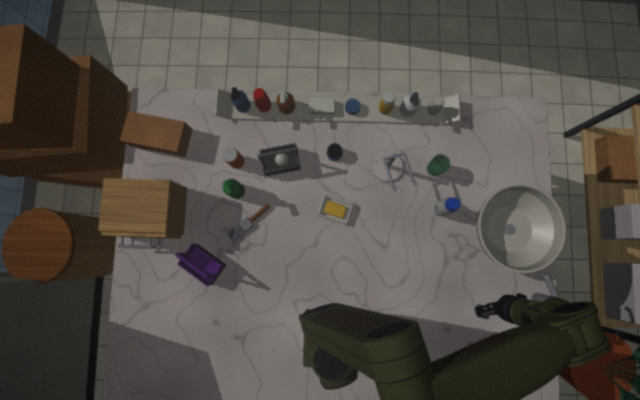

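Scene view: the grey caddy with the white ball is at (308,303) and the stand at (225,190). Top view: the caddy is at (279,160) and the stand at (396,167). Things that could be taken for the caddy are the purple basket, scene (488,282) / top (200,263), and the soap dish, scene (310,217). I choose the grey one holding the ball, and check it in one close crop.

```bash
python3 - <<'E'
import cv2, numpy as np
s=cv2.imread("pics/scene0.png");t=cv2.imread("pics/top0.png")
def c(im,x,y,w,h,W,H):
    return cv2.resize(im[y:y+h,x:x+w],(W,H),interpolation=cv2.INTER_CUBIC)
a=c(s,262,250,100,75,400,300); b=c(s,180,130,100,75,400,300)   # x4
d=c(t,250,135,60,45,400,300); e=c(t,370,140,60,45,400,300)   # x6.67
cv2.imwrite("pics/crop1.png",np.vstack([np.hstack([a,b]),np.hstack([d,e])]))
E
```

```text
(no output)
```

View pics/crop1.png

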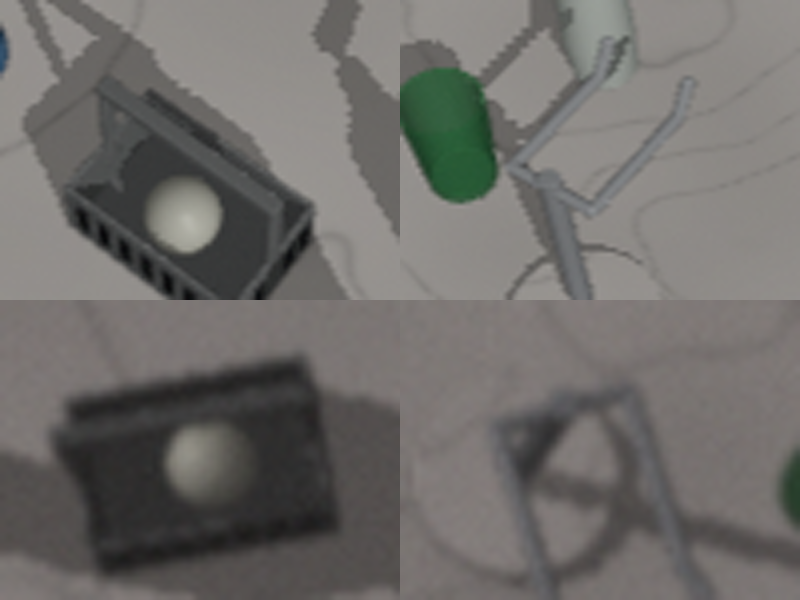

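The crop confirms the grey caddy with the ball; its bar is clearly visible (scene (288,271) to (331,301)), and so are the prongs. Next I triangulate.

```bash
cat > h.py <<'E'
import numpy as np, cv2
from station import bot
def ray(n,px):
    c=bot.calibration(n); f=200/np.tan(np.radians(c["vfov"]/2))
    K=np.array([[f,0,c["cx"]],[0,f,c["cy"]],[0,0,1]])
    u=cv2.undistortPoints(np.array([[px]],float),K,c["dist_coeffs"])[0,0]
    T=c["T"]; d=T[:3,:3]@[u[0],u[1],1]; return T[:3,3],d/np.linalg.norm(d)
def tri(ps,pt):
    A=np.zeros((3,3));b=np.zeros(3);R=[ray("scene",ps),ray("top",pt)]
    for o,d in R:
        P=np.eye(3)-np.outer(d,d);A+=P;b+=P@o
    x=np.linalg.solve(A,b); return x,[np.linalg.norm((np.eye(3)-np.outer(d,d))@(x-o)) for o,d in R]
def plane(n,px,z):
    o,d=ray(n,px); return o+d*(z-o[2])/d[2]
def proj(n,p):
    c=bot.calibration(n); f=200/np.tan(np.radians(c["vfov"]/2))
    K=np.array([[f,0,c["cx"]],[0,f,c["cy"]],[0,0,1]]); M=np.linalg.inv(c["T"])
    return cv2.projectPoints(np.array([p],float),cv2.Rodrigues(M[:3,:3])[0],M[:3,3],K,c["dist_coeffs"])[0][0,0]
E
python3 - <<'E'
from h import *
np.set_printoptions(precision=1,suppress=True)
S=lambda x,y:(x/4+262,y/4+250); S2=lambda x,y:((x-400)/4+180,y/4+130)
T=lambda x,y:(x/6.667+250,(y-300)/6.667+135); T2=lambda x,y:((x-400)/6.667+370,(y-300)/6.667+140)
for n,a,b,z in[("barL",S(103,85),T(60,437),146),("barR",S(277,205),T(316,393),146),
  ("ball",S(184,215),T(210,462),30),("cornerL",S2(517,172),T2(500,423),170),("cornerR",S2(595,210),T2(630,393),170),("post",S2(547,176),T2(563,398),182)]:
    x,e=tri(a,b);print(n,x,np.array(e),"scene@z",plane("scene",a,z),"top@z",plane("top",b,z))
for n,p,z in [("tipL",S2(610,43),195),("tipR",S2(688,83),195)]: print(n,plane("scene",p,z),proj("top",plane("scene",p,z)))
for n,p,h in [("tumbler?green",(193,163),50),("bluecap",(225,115),170),("cream",(252,258),50),("dish",(310,217),14),("yellow",(150,235),120)]: print(n,plane("scene",p,h))
t=cv2.imread("pics/top0.png")
c=cv2.resize(t[140:220,370:470],(800,640),interpolation=cv2.INTER_CUBIC)[:600]; cv2.imwrite("pics/crop2.png",c)
E
```

```text
barL [664.6 222.4 241.1] [51. 51.] scene@z [676.7 149.3 146. ] top@z [648.9 273.3 146. ]
barR [658.3 200.7  68.6] [67.8 67.8] scene@z [645.7 280.4 146. ] top@z [676.1 137.6 146. ]
ball [664.1 209.8  26.3] [2.1 2.1] scene@z [663.7 212.6  30. ] top@z [664.7 207.8  30. ]
cornerL [ 655.1 -181.4  199.6] [24. 24.] scene@z [ 662.2 -224.3  170. ] top@z [ 643.3 -169.8  170. ]
cornerR [ 646.2 -218.6  133.5] [34. 34.] scene@z [ 639.1 -161.2  170. ] top@z [ 661.1 -237.5  170. ]
post [ 652.9 -199.2  183.1] [1.6 1.6] scene@z [ 651.6 -198.6  182. ] top@z [ 654.4 -200.5  182. ]
tipL [ 552.5 -261.7  195. ] [413.2 183.7]
tipR [ 531.5 -194.5  195. ] [393.3 189.3]
tumbler?green [ 644.9 -384.7   50. ]
bluecap [ 499.3 -384.9  170. ]
cream [702.   13.7  50. ]
dish [475.3  -3.4  14. ]
yellow [ 886.9 -186.5  120. ]
```

View pics/crop2.png

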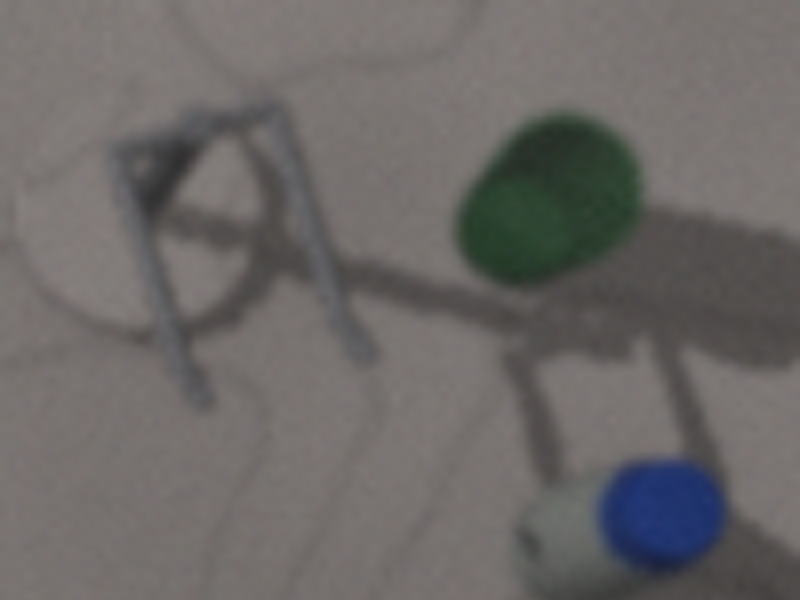

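The top crop shows the tips at about (395.6,190.3) and (416,184.4), and the back corners at (385.3,159.4) and (404.6,153.5). Left and right are swapped between the two views, so I re-pair them.

```bash
python3 - <<'E'
from h import *
np.set_printoptions(precision=1,suppress=True)
S=lambda x,y:(x/4+262,y/4+250); S2=lambda x,y:((x-400)/4+180,y/4+130)
T=lambda x,y:(x/6.667+250,(y-300)/6.667+135); T2=lambda x,y:(x/8+370,y/8+140)
P={}
for n,a,b in[("barR",S(103,85),T(316,393)),("barL",S(277,205),T(60,437)),
  ("cornerR",S2(517,172),T2(277,108)),("cornerL",S2(595,210),T2(122,155)),("post",S2(547,176),T2(195,115)),
  ("tipR",S2(610,43),T2(368,357)),("tipL",S2(688,83),T2(205,402))]:
    x,e=tri(a,b);P[n]=x;print(n,x,e[0])
yaw=lambda v:np.degrees(np.arctan2(v[1],v[0]))
for a,b in[("barR","barL"),("cornerR","cornerL"),("tipR","tipL"),("tipL","cornerL"),("tipR","cornerR")]:
    v=P[b]-P[a];print(a,b,"len",np.linalg.norm(v),"yaw",yaw(v))
print("bar mid",(P["barR"]+P["barL"])/2)
from scipy.spatial.transform import Rotation as R
print(R.from_rotvec(bot.state()["tool_rot"]).as_matrix())
for n,p,h in[("orange",(357,340),120),("orange top",(356,342),120),("greenpump",(388,305),150)]:print(n,plane("scene",p,h))
E
```

```text
barR [676.2 141.6 134.7] 4.0475200114591114
barL [647.2 276.7 142.8] 3.68756756503388
cornerR [ 661.9 -236.8  159.3] 4.650669317881902
cornerL [ 639.1 -169.2  163. ] 3.4955604839657437
post [ 653.5 -198.5  184.3] 1.8772077588889273
tipR [ 549.6 -271.8  185. ] 2.103529947989357
tipL [ 528.7 -202.7  186.1] 1.6317747144119017
barR barL len 138.45770838813957 yaw 102.1285368305895
cornerR cornerL len 71.43255831879036 yaw 108.68267332317676
tipR tipL len 72.23794152645198 yaw 106.85622809651124
tipL cornerL len 117.64497148405223 yaw 16.89475549398737
tipR cornerR len 120.39755499889395 yaw 17.34529297287618
bar mid [661.7 209.1 138.8]
[[ 0.9  0.3 -0. ]
 [ 0.3 -0.9  0. ]
 [ 0.  -0.  -1. ]]
orange [655.6 385.2 120. ]
orange top [660.7 387.2 120. ]
greenpump [548.5 377.  150. ]
```

The checks hold: the bar is 138 long (140 given), prong spacing is 72, and the post top is at 184 (182 given). The caddy's yaw is about 12°, the stand's about 17.3°, and hook_rest is near (579,-222). Next I work out the tool-frame shift to a point above the bar.

```bash
cat >> h.py <<'E'
from scipy.spatial.transform import Rotation as R
def go(p,yawx):
    "shift (cm, tool axes) and rotvec (deg, tool axes) from measured pose to tool-down pose with tool x at yaw yawx"
    s=bot.state(); A=R.from_rotvec(s["tool_rot"])
    B=R.from_euler("z",yawx,degrees=True)*R.from_euler("x",180,degrees=True)
    print("t cm",np.round(A.inv().apply(np.array(p)-s["tool_pos"])/10,2),"a deg",np.round((A.inv()*B).as_rotvec(degrees=True),2))
E
python3 -c "
from h import *
go((662,209,270),102.1)"
```

```text
t cm [ 69.39 -50.37  -2.16] a deg [-8.000e-02 -7.000e-02 -8.286e+01]
```

```bash
python3 -m jog '[{"tx":4,"ty":-3,"tz":-2,"az":-5},{"tx":8,"ty":-6,"tz":-3,"az":-10},{"tx":12,"ty":-8.7,"tz":-4,"az":-15},{"tx":16,"ty":-11.6,"tz":-4,"az":-20},{"tx":20,"ty":-14.5,"tz":-4,"az":-25},{"tx":24,"ty":-17.4,"tz":-4,"az":-30},{"tx":28,"ty":-20.3,"tz":-4,"az":-35},{"tx":32,"ty":-23.2,"tz":-4,"az":-40},{"tx":36,"ty":-26.1,"tz":-4,"az":-45},{"tx":40,"ty":-29,"tz":-4,"az":-50}]' && python3 -c "
from h import *
go((662,209,270),102.1)"
```

```text
validation failed for argument at $[0]...
```

```bash
python3 -m jog '[{"ax":0,"ay":0,"az":-5,"tx":4,"ty":-3,"tz":-2,"jaw":1},{"ax":0,"ay":0,"az":-10,"tx":8,"ty":-6,"tz":-3,"jaw":1},{"ax":0,"ay":0,"az":-15,"tx":12,"ty":-8.7,"tz":-4,"jaw":1},{"ax":0,"ay":0,"az":-20,"tx":16,"ty":-11.6,"tz":-4,"jaw":1},{"ax":0,"ay":0,"az":-25,"tx":20,"ty":-14.5,"tz":-4,"jaw":1},{"ax":0,"ay":0,"az":-30,"tx":24,"ty":-17.4,"tz":-4,"jaw":1},{"ax":0,"ay":0,"az":-35,"tx":28,"ty":-20.3,"tz":-4,"jaw":1},{"ax":0,"ay":0,"az":-40,"tx":32,"ty":-23.2,"tz":-4,"jaw":1},{"ax":0,"ay":0,"az":-45,"tx":36,"ty":-26.1,"tz":-4,"jaw":1},{"ax":0,"ay":0,"az":-50,"tx":40,"ty":-29,"tz":-4,"jaw":1}]' && python3 -c "
from h import *
go((662,209,270),102.1)"
```

```text
time_s: 1.1
tool_pos: [455.6, -88.0, 288.1]
tool_rot: [-2.582, -1.79, 0.001]
ft_force: [0.4, -0.5, -0.0]
opening: 1.0
grasp_force: 0.0
t cm [35.06  8.9   1.8 ] a deg [-2.000e-02  1.000e-02 -3.264e+01]
```

```bash
python3 -m jog '[{"ax":0,"ay":0,"az":-6,"tx":5,"ty":1.3,"tz":0,"jaw":1},{"ax":0,"ay":0,"az":-12,"tx":9.5,"ty":2.4,"tz":0,"jaw":1},{"ax":0,"ay":0,"az":-18,"tx":14,"ty":3.6,"tz":0,"jaw":1},{"ax":0,"ay":0,"az":-24,"tx":18.5,"ty":4.7,"tz":0.5,"jaw":1},{"ax":0,"ay":0,"az":-29,"tx":23,"ty":5.9,"tz":1,"jaw":1},{"ax":0,"ay":0,"az":-32.6,"tx":27.5,"ty":7,"tz":1.5,"jaw":1},{"ax":0,"ay":0,"az":-32.6,"tx":31,"ty":8,"tz":1.8,"jaw":1},{"ax":0,"ay":0,"az":-32.6,"tx":34,"ty":8.7,"tz":1.8,"jaw":1},{"ax":0,"ay":0,"az":-32.6,"tx":34.8,"ty":8.9,"tz":1.8,"jaw":1},{"ax":0,"ay":0,"az":-32.6,"tx":34.8,"ty":8.9,"tz":1.8,"jaw":1}]' && python3 - <<'E'
from h import *
go((662,209,142),102.1)
a=bot.read_camera("scene");b=bot.read_camera("top")
cv2.imwrite("pics/c3.png",np.hstack([cv2.resize(a[180:340,230:390],(400,400),interpolation=2),cv2.resize(b[100:220,220:340],(400,400),interpolation=2)]))
E
```

```text
time_s: 2.1
tool_pos: [661.7, 204.6, 268.9]
tool_rot: [-1.978, -2.44, 0.003]
ft_force: [-0.3, -0.0, 0.6]
opening: 1.002
grasp_force: 0.0
t cm [ 0.43  0.14 12.69] a deg [-0.11  0.02 -0.17]
```

View pics/c3.png

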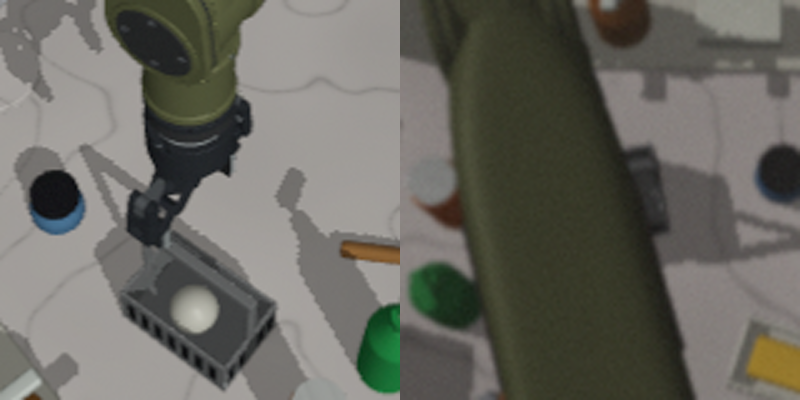

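The gripper hovers above the caddy, ahead of the bar because of its height in this view (left crop, fingers at about (150,210)). Nothing has moved, so I descend.

```bash
python3 -m jog '[{"ax":0,"ay":0,"az":0,"tx":0.3,"ty":0.1,"tz":2,"jaw":1},{"ax":0,"ay":0,"az":0,"tx":0.3,"ty":0.1,"tz":4.5,"jaw":1},{"ax":0,"ay":0,"az":0,"tx":0.3,"ty":0.1,"tz":7,"jaw":1},{"ax":0,"ay":0,"az":0,"tx":0.3,"ty":0.1,"tz":9,"jaw":1},{"ax":0,"ay":0,"az":0,"tx":0.3,"ty":0.1,"tz":11,"jaw":1},{"ax":0,"ay":0,"az":0,"tx":0.3,"ty":0.1,"tz":12.3,"jaw":1},{"ax":0,"ay":0,"az":0,"tx":0.3,"ty":0.1,"tz":12.7,"jaw":1},{"ax":0,"ay":0,"az":0,"tx":0.3,"ty":0.1,"tz":12.7,"jaw":1}]' 40 && python3 - <<'E'
from h import *
go((662,209,142),102.1)
a=bot.read_camera("scene")
cv2.imwrite("pics/c4.png",cv2.resize(a[220:340,250:390],(700,600),interpolation=2))
E
```

```text
time_s: 3.0
tool_pos: [661.7, 206.2, 143.4]
tool_rot: [-1.981, -2.438, 0.001]
ft_force: [-0.4, -0.0, 0.3]
opening: 0.999
grasp_force: 0.0
t cm [0.27 0.09 0.14] a deg [-0.03  0.01 -0.31]
```

View pics/c4.png

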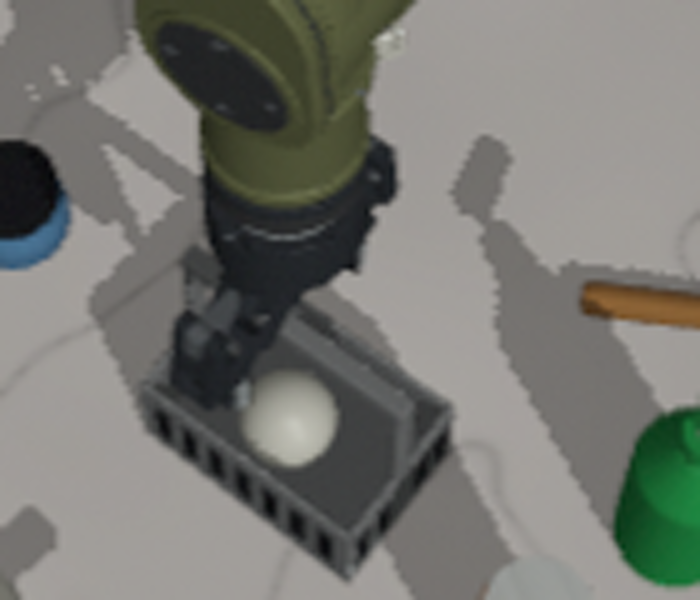

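```bash
python3 -c "
from h import *
for z in (144,150): p=proj('scene',(661.7,206.2,z)); print(z,p,(p-[250,220])*5)
print(proj('scene',(661.7+49,206+11,150)))
print(plane('scene',(309.5,286),150),plane('top',(250+188/6.667,135+115/6.667),150))"
```

```text
144 [306.71031194 283.94194655] [283.55155972 319.70973273]
150 [306.69228915 282.9339387 ] [283.46144577 314.6696935 ]
[294.05462887 298.08928964]
[661.6442619  216.97897044 150.        ] [661.41439092 204.90036056 150.        ]
```

Scene and top put the bar's middle at y≈217 and 205, so I use 210: a shift of about +4 mm along the bar, then close.

```bash
python3 -m jog '[{"ax":0,"ay":0,"az":0,"tx":0.4,"ty":0,"tz":0.1,"jaw":1},{"ax":0,"ay":0,"az":0,"tx":0.4,"ty":0,"tz":0.1,"jaw":0},{"ax":0,"ay":0,"az":0,"tx":0.4,"ty":0,"tz":0.1,"jaw":-0.5},{"ax":0,"ay":0,"az":0,"tx":0.4,"ty":0,"tz":0.1,"jaw":-1},{"ax":0,"ay":0,"az":0,"tx":0.4,"ty":0,"tz":0.1,"jaw":-1},{"ax":0,"ay":0,"az":0,"tx":0.4,"ty":0,"tz":0.1,"jaw":-1},{"ax":0,"ay":0,"az":0,"tx":0.4,"ty":0,"tz":0.1,"jaw":-1},{"ax":0,"ay":0,"az":0,"tx":0.4,"ty":0,"tz":0.1,"jaw":-1}]' 40
```

```text
time_s: 3.85
tool_pos: [661.6, 210.9, 142.3]
tool_rot: [1.98, 2.438, 0.001]
ft_force: [1.4, 0.5, -0.4]
opening: 0.13
grasp_force: 40.6
```

```bash
python3 -m jog '[{"ax":0,"ay":0,"az":0,"tx":0,"ty":0,"tz":0,"jaw":-1},{"ax":0,"ay":0,"az":0,"tx":0,"ty":0,"tz":-0.3,"jaw":-1},{"ax":0,"ay":0,"az":0,"tx":0,"ty":0,"tz":-0.8,"jaw":-1},{"ax":0,"ay":0,"az":0,"tx":0,"ty":0,"tz":-1.5,"jaw":-1},{"ax":0,"ay":0,"az":0,"tx":0,"ty":0,"tz":-2,"jaw":-1},{"ax":0,"ay":0,"az":0,"tx":0,"ty":0,"tz":-2,"jaw":-1}]' 40
```

```text
time_s: 4.45
tool_pos: [661.8, 211.1, 163.5]
tool_rot: [1.98, 2.438, 0.003]
ft_force: [-0.0, 0.6, -6.2]
opening: 0.131
grasp_force: 40.0
```

The bar is gripped (opening about 11 mm) and lifted. I lift further, then work out the carry waypoints and check clearance to the blue-capped bottle.

```bash
python3 -m jog '[{"ax":0,"ay":0,"az":0,"tx":0,"ty":0,"tz":-1,"jaw":-1},{"ax":0,"ay":0,"az":0,"tx":0,"ty":0,"tz":-2.5,"jaw":-1},{"ax":0,"ay":0,"az":0,"tx":0,"ty":0,"tz":-4,"jaw":-1},{"ax":0,"ay":0,"az":0,"tx":0,"ty":0,"tz":-5.3,"jaw":-1},{"ax":0,"ay":0,"az":0,"tx":0,"ty":0,"tz":-6,"jaw":-1},{"ax":0,"ay":0,"az":0,"tx":0,"ty":0,"tz":-6,"jaw":-1}]' 40; python3 - <<'E'
from h import *
print(tri((225,113),(452.9,204.4)))
th=np.radians(17.4);u=np.array([np.cos(th),np.sin(th)]);v=np.array([-u[1],u[0]]);o=np.array([653,-199.5])
W=lambda x,y,z:[*(o+x*u+y*v),z]
for w in(W(-170,130,222),W(-170,0,222),W(-78,0,222)): print(np.round(w)); go(w,107.4)
s=bot.read_camera("scene");cv2.imwrite("pics/c5.png",cv2.resize(s[180:340,230:390],(600,600),interpolation=2))
E
```

```text
time_s: 5.05
tool_pos: [661.9, 211.1, 223.9]
tool_rot: [1.98, 2.438, 0.004]
ft_force: [0.3, -0.0, -5.6]
opening: 0.131
grasp_force: 40.0
(array([ 489.23304279, -406.12907761,  156.48917573]), [np.float64(1.5550575178630632), np.float64(1.5550575178630208)])
[ 452. -126.  222.]
t cm [-28.71 -27.48   0.11] a deg [ 0.15 -0.01 -5.56]
[ 491. -250.  222.]
t cm [-41.65 -26.22   0.11] a deg [ 0.15 -0.01 -5.56]
[ 579. -223.  222.]
t cm [-40.76 -17.06   0.14] a deg [ 0.15 -0.01 -5.56]
```

View pics/c5.png

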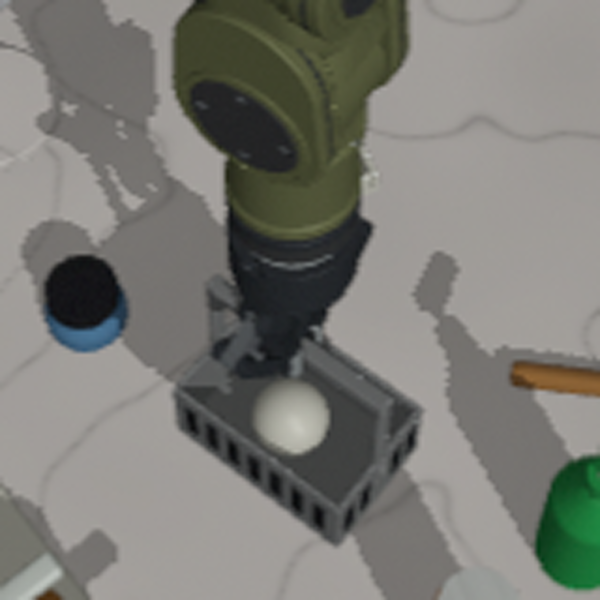

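The caddy hangs level in the gripper with the ball inside; its bar ends are at scene (287,256) and (333,287). I carry it to the waypoint in front of and beside the stand.

```bash
python3 -c "
from h import *
print(plane('scene',(286.8,256),232),plane('scene',(332.7,286.7),232))"; python3 -m jog '[{"ax":0,"ay":0,"az":0,"tx":-0.4,"ty":-0.4,"tz":0,"jaw":-1},{"ax":0,"ay":0,"az":0,"tx":-1.2,"ty":-1.2,"tz":0,"jaw":-1},{"ax":0,"ay":0,"az":0,"tx":-2.4,"ty":-2.4,"tz":0,"jaw":-1},{"ax":0,"ay":0,"az":-0.5,"tx":-4,"ty":-4,"tz":0,"jaw":-1},{"ax":0,"ay":0,"az":-1,"tx":-5.8,"ty":-5.6,"tz":0,"jaw":-1},{"ax":0,"ay":0,"az":-1.5,"tx":-7.7,"ty":-7.3,"tz":0,"jaw":-1},{"ax":0,"ay":0,"az":-2,"tx":-9.6,"ty":-9.1,"tz":0,"jaw":-1},{"ax":0,"ay":0,"az":-2.5,"tx":-11.5,"ty":-10.9,"tz":0,"jaw":-1},{"ax":0,"ay":0,"az":-3,"tx":-13.4,"ty":-12.7,"tz":0,"jaw":-1},{"ax":0,"ay":0,"az":-3.5,"tx":-15.3,"ty":-14.5,"tz":0,"jaw":-1}]' 40; python3 -c "
from h import *
go((452,-126,223),107.4)"
```

```text
[676.7997479  151.53608208 232.        ] [645.64460221 280.52033868 232.        ]
time_s: 6.1
tool_pos: [548.7, 29.8, 221.8]
tool_rot: [-1.905, -2.497, 0.002]
ft_force: [0.6, 0.2, -4.8]
opening: 0.128
grasp_force: 40.1
t cm [-12.47 -13.44  -0.09] a deg [-0.08  0.01 -2.06]
```

```bash
python3 -m jog '[{"ax":0,"ay":0,"az":-0.4,"tx":-1.8,"ty":-1.9,"tz":0,"jaw":-1},{"ax":0,"ay":0,"az":-0.8,"tx":-3.6,"ty":-3.8,"tz":0,"jaw":-1},{"ax":0,"ay":0,"az":-1.2,"tx":-5.4,"ty":-5.8,"tz":0,"jaw":-1},{"ax":0,"ay":0,"az":-1.6,"tx":-7.2,"ty":-7.7,"tz":0,"jaw":-1},{"ax":0,"ay":0,"az":-2,"tx":-8.8,"ty":-9.4,"tz":0,"jaw":-1},{"ax":0,"ay":0,"az":-2,"tx":-10.2,"ty":-10.9,"tz":0,"jaw":-1},{"ax":0,"ay":0,"az":-2,"tx":-11.3,"ty":-12.1,"tz":0,"jaw":-1},{"ax":0,"ay":0,"az":-2,"tx":-12.1,"ty":-13,"tz":0,"jaw":-1},{"ax":0,"ay":0,"az":-2,"tx":-12.5,"ty":-13.4,"tz":0,"jaw":-1},{"ax":0,"ay":0,"az":-2,"tx":-12.5,"ty":-13.4,"tz":0,"jaw":-1}]' 40; python3 -c "
from h import *
go((491,-250,223),107.4)"
```

```text
time_s: 7.1
tool_pos: [453.9, -125.1, 222.3]
tool_rot: [-1.863, -2.53, 0.0]
ft_force: [0.1, 0.7, -4.3]
opening: 0.132
grasp_force: 40.1
t cm [-13.03  -0.17  -0.07] a deg [-0.01 -0.   -0.13]
```

```bash
python3 -m jog '[{"ax":0,"ay":0,"az":0,"tx":-0.5,"ty":0,"tz":0,"jaw":-1},{"ax":0,"ay":0,"az":0,"tx":-1.7,"ty":0,"tz":0,"jaw":-1},{"ax":0,"ay":0,"az":0,"tx":-3.5,"ty":0,"tz":0,"jaw":-1},{"ax":0,"ay":0,"az":0,"tx":-5.5,"ty":0,"tz":0,"jaw":-1},{"ax":0,"ay":0,"az":0,"tx":-7.5,"ty":-0.1,"tz":0,"jaw":-1},{"ax":0,"ay":0,"az":0,"tx":-9.5,"ty":-0.1,"tz":0,"jaw":-1},{"ax":0,"ay":0,"az":0,"tx":-11.3,"ty":-0.2,"tz":0,"jaw":-1},{"ax":0,"ay":0,"az":0,"tx":-12.6,"ty":-0.2,"tz":0,"jaw":-1},{"ax":0,"ay":0,"az":0,"tx":-13.2,"ty":-0.2,"tz":0,"jaw":-1},{"ax":0,"ay":0,"az":0,"tx":-13.2,"ty":-0.2,"tz":0,"jaw":-1}]' 40; python3 - <<'E'
from h import *
go((579,-223,223),107.4)
a=bot.read_camera("scene");b=bot.read_camera("top")
cv2.imwrite("pics/c6.png",np.hstack([cv2.resize(a[80:230,160:310],(400,400),interpolation=2),cv2.resize(b[130:230,360:460],(400,400),interpolation=2)]))
E
```

```text
time_s: 8.1
tool_pos: [492.3, -251.9, 222.1]
tool_rot: [-1.862, -2.53, -0.0]
ft_force: [0.5, 0.1, -4.4]
opening: 0.131
grasp_force: 40.1
t cm [ 0.18  9.14 -0.09] a deg [-0.  -0.  -0.1]
```

View pics/c6.png

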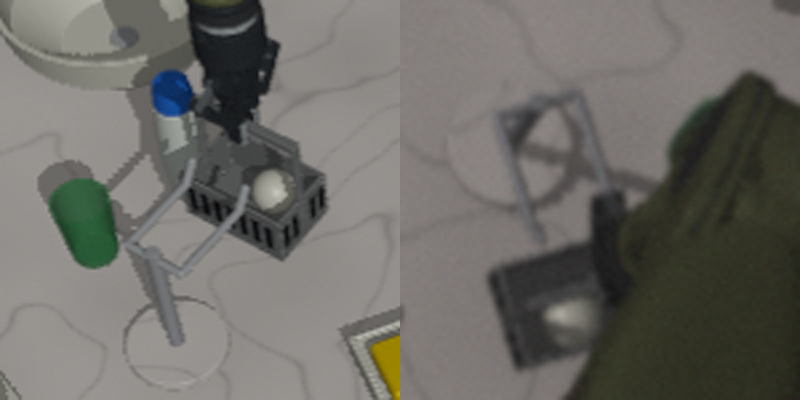

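```bash
python3 -c "
from h import *
p=plane('scene',(160+300*.375,80+146*.375),230); print(p, -.299*p[0]+.954*p[1]+379.6)
q=plane('scene',(160+325*.375,80+180*.375),222+2-144+65);r=plane('scene',(160+185*.375,80+183*.375),145);print(q,r)
for w in(q,r): print(.954*w[0]+.299*w[1]-(.954*653-.299*199.5), -.299*w[0]+.954*w[1]+379.6)
t=(492,-252);print('tcp',-.299*t[0]+.954*t[1]+387.5)"
```

```text
[ 466.76420213 -178.59743715  230.        ] 69.65554851710067
[ 433.48878677 -185.15926057  145.        ] [ 557.50124292 -283.15990729  145.        ]
-205.12581633490822 73.34491817645727
-116.12012653404634 -57.22742318283838
tcp -0.01599999999996271
```

In the same view the bar's near end is 70 mm from the prongs' midline, so the caddy is centred, level and in front of the tips. I thread it in.

```bash
python3 -m jog '[{"ax":0,"ay":0,"az":0,"tx":0,"ty":0.3,"tz":0,"jaw":-1},{"ax":0,"ay":0,"az":0,"tx":0,"ty":1,"tz":0,"jaw":-1},{"ax":0,"ay":0,"az":0,"tx":0,"ty":2.2,"tz":0,"jaw":-1},{"ax":0,"ay":0,"az":0,"tx":0,"ty":3.5,"tz":0,"jaw":-1},{"ax":0,"ay":0,"az":0,"tx":0,"ty":4.8,"tz":0,"jaw":-1},{"ax":0,"ay":0,"az":0,"tx":0,"ty":6.1,"tz":0,"jaw":-1},{"ax":0,"ay":0,"az":0,"tx":0,"ty":7.4,"tz":0,"jaw":-1},{"ax":0,"ay":0,"az":0,"tx":0,"ty":8.4,"tz":0,"jaw":-1},{"ax":0,"ay":0,"az":0,"tx":0,"ty":9.1,"tz":0,"jaw":-1},{"ax":0,"ay":0,"az":0,"tx":0,"ty":9.1,"tz":0,"jaw":-1}]' 40; python3 - <<'E'
from h import *
go((579,-223,179),107.4)
a=bot.read_camera("scene");b=bot.read_camera("top")
cv2.imwrite("pics/c7.png",np.hstack([cv2.resize(a[80:230,160:310],(400,400),interpolation=2),cv2.resize(b[130:230,360:460],(400,400),interpolation=2)]))
E
```

```text
time_s: 9.2
tool_pos: [579.9, -223.8, 222.1]
tool_rot: [1.86, 2.531, 0.0]
ft_force: [-0.2, -1.0, -4.6]
opening: 0.13
grasp_force: 40.0
t cm [ 0.1  -0.07  4.31] a deg [ 0.02  0.   -0.01]
```

View pics/c7.png

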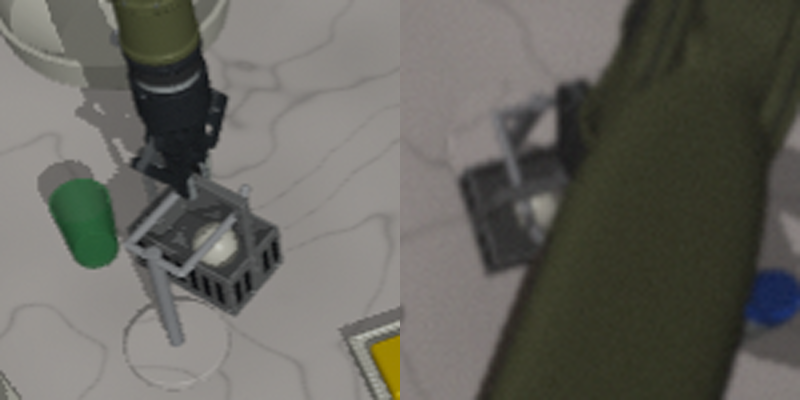

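The prongs run through the window over the basket, with no contact force. I lower.

```bash
python3 -m jog '[{"ax":0,"ay":0,"az":0,"tx":0,"ty":0,"tz":0.4,"jaw":-1},{"ax":0,"ay":0,"az":0,"tx":0,"ty":0,"tz":1.1,"jaw":-1},{"ax":0,"ay":0,"az":0,"tx":0,"ty":0,"tz":1.8,"jaw":-1},{"ax":0,"ay":0,"az":0,"tx":0,"ty":0,"tz":2.5,"jaw":-1},{"ax":0,"ay":0,"az":0,"tx":0,"ty":0,"tz":3.1,"jaw":-1},{"ax":0,"ay":0,"az":0,"tx":0,"ty":0,"tz":3.5,"jaw":-1},{"ax":0,"ay":0,"az":0,"tx":0,"ty":0,"tz":3.8,"jaw":-1},{"ax":0,"ay":0,"az":0,"tx":0,"ty":0,"tz":3.9,"jaw":-1},{"ax":0,"ay":0,"az":0,"tx":0,"ty":0,"tz":3.9,"jaw":-1}]' 40
```

```text
time_s: 10.2
tool_pos: [578.9, -224.1, 183.3]
tool_rot: [1.861, 2.531, 0.0]
ft_force: [0.0, 0.2, -5.8]
opening: 0.132
grasp_force: 40.0
```

```bash
python3 -m jog '[{"ax":0,"ay":0,"az":0,"tx":0,"ty":0,"tz":0.1,"jaw":-1},{"ax":0,"ay":0,"az":0,"tx":0,"ty":0,"tz":0.2,"jaw":-1},{"ax":0,"ay":0,"az":0,"tx":0,"ty":0,"tz":0.25,"jaw":-1},{"ax":0,"ay":0,"az":0,"tx":0,"ty":0,"tz":0.25,"jaw":-1}]' 40
```

```text
time_s: 10.6
tool_pos: [578.8, -224.1, 180.8]
tool_rot: [-1.861, -2.531, 0.0]
ft_force: [-0.9, -0.1, -5.1]
opening: 0.131
grasp_force: 40.1
```

```bash
python3 -m jog '[{"ax":0,"ay":0,"az":0,"tx":0,"ty":0,"tz":0.1,"jaw":-1},{"ax":0,"ay":0,"az":0,"tx":0,"ty":0,"tz":0.2,"jaw":-1},{"ax":0,"ay":0,"az":0,"tx":0,"ty":0,"tz":0.2,"jaw":-1}]' 40;  python3 -m jog '[{"ax":0,"ay":0,"az":0,"tx":0,"ty":0,"tz":0.1,"jaw":-1},{"ax":0,"ay":0,"az":0,"tx":0,"ty":0,"tz":0.1,"jaw":-1}]' 40
```

```text
time_s: 10.9
tool_pos: [578.9, -224.1, 179.0]
tool_rot: [1.861, 2.531, 0.0]
ft_force: [0.2, 0.3, -3.6]
opening: 0.129
grasp_force: 40.2
time_s: 11.1
tool_pos: [578.9, -224.2, 178.9]
tool_rot: [1.861, 2.53, 0.0]
ft_force: [-2.5, 0.6, 3.4]
opening: 0.132
grasp_force: 41.1
```

The force flipped to +3.4 N at TCP z=179, so the bar rests on the prongs. I release gently and withdraw upward.

```bash
python3 -m jog '[{"ax":0,"ay":0,"az":0,"tx":0,"ty":0,"tz":0,"jaw":-0.7},{"ax":0,"ay":0,"az":0,"tx":0,"ty":0,"tz":0,"jaw":-0.5},{"ax":0,"ay":0,"az":0,"tx":0,"ty":0,"tz":0,"jaw":-0.2},{"ax":0,"ay":0,"az":0,"tx":0,"ty":0,"tz":0,"jaw":0.1},{"ax":0,"ay":0,"az":0,"tx":0,"ty":0,"tz":0,"jaw":0.1},{"ax":0,"ay":0,"az":0,"tx":0,"ty":0,"tz":0,"jaw":0.1},{"ax":0,"ay":0,"az":0,"tx":0,"ty":0,"tz":0,"jaw":0.1}]' 20 && python3 -m jog '[{"ax":0,"ay":0,"az":0,"tx":0,"ty":0,"tz":-0.5,"jaw":0.1},{"ax":0,"ay":0,"az":0,"tx":0,"ty":0,"tz":-1.5,"jaw":0.1},{"ax":0,"ay":0,"az":0,"tx":0,"ty":0,"tz":-3,"jaw":0.1},{"ax":0,"ay":0,"az":0,"tx":0,"ty":0,"tz":-5,"jaw":0.1},{"ax":0,"ay":0,"az":0,"tx":0,"ty":0,"tz":-8,"jaw":0.1},{"ax":0,"ay":0,"az":0,"tx":0,"ty":0,"tz":-11,"jaw":0.1},{"ax":0,"ay":0,"az":0,"tx":0,"ty":-3,"tz":-14,"jaw":0.1},{"ax":0,"ay":0,"az":0,"tx":0,"ty":-7,"tz":-15,"jaw":0.1},{"ax":0,"ay":0,"az":0,"tx":0,"ty":-11,"tz":-15,"jaw":0.1},{"ax":0,"ay":0,"az":0,"tx":0,"ty":-15,"tz":-15,"jaw":0.1}]' && python3 - <<'E'
from h import *
a=bot.read_camera("scene");b=bot.read_camera("top")
cv2.imwrite("pics/c8.png",np.hstack([cv2.resize(a[80:230,160:310],(400,400),interpolation=2),cv2.resize(b[130:230,360:460],(400,400),interpolation=2)]))
E
```

```text
time_s: 11.8
tool_pos: [578.8, -224.1, 177.7]
tool_rot: [-1.861, -2.531, 0.0]
ft_force: [0.7, -0.1, -0.6]
opening: 0.551
grasp_force: 0.0
time_s: 12.8
tool_pos: [434.7, -269.3, 329.5]
tool_rot: [1.859, 2.529, 0.0]
ft_force: [-0.2, -0.0, 0.0]
opening: 0.548
grasp_force: 0.0
```

View pics/c8.png

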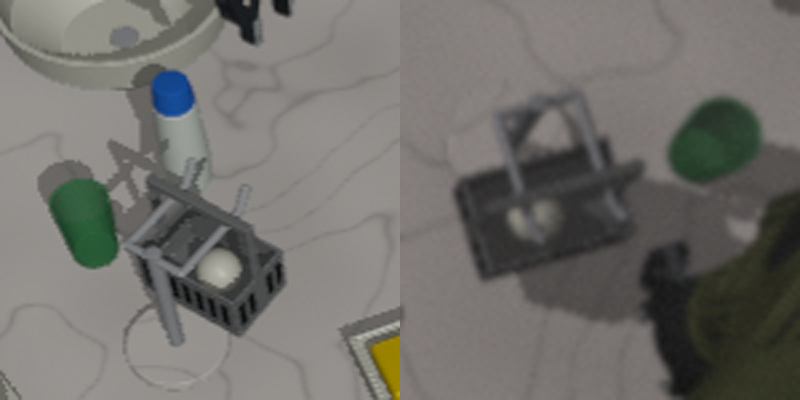

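The bar lies across both prongs, between post and tips and centred (top crop: bar (470,205) to (640,165), prongs crossing at (515,190) and (603,170)). The caddy is level, the ball is inside and the bottles are undisturbed. I let it settle, then hand in.

```bash
Z='x'; python3 -m jog '[{"ax":0,"ay":0,"az":0,"tx":0,"ty":0,"tz":0,"jaw":0.1},{"ax":0,"ay":0,"az":0,"tx":0,"ty":0,"tz":0,"jaw":0.1},{"ax":0,"ay":0,"az":0,"tx":0,"ty":0,"tz":0,"jaw":0.1},{"ax":0,"ay":0,"az":0,"tx":0,"ty":0,"tz":0,"jaw":0.1},{"ax":0,"ay":0,"az":0,"tx":0,"ty":0,"tz":0,"jaw":0.1},{"ax":0,"ay":0,"az":0,"tx":0,"ty":0,"tz":0,"jaw":0.1},{"ax":0,"ay":0,"az":0,"tx":0,"ty":0,"tz":0,"jaw":0.1},{"ax":0,"ay":0,"az":0,"tx":0,"ty":0,"tz":0,"jaw":0.1},{"ax":0,"ay":0,"az":0,"tx":0,"ty":0,"tz":0,"jaw":0.1},{"ax":0,"ay":0,"az":0,"tx":0,"ty":0,"tz":0,"jaw":0.1}]' && python3 -m jog '[{"ax":0,"ay":0,"az":0,"tx":0,"ty":0,"tz":0,"jaw":0.1},{"ax":0,"ay":0,"az":0,"tx":0,"ty":0,"tz":0,"jaw":0.1},{"ax":0,"ay":0,"az":0,"tx":0,"ty":0,"tz":0,"jaw":0.1},{"ax":0,"ay":0,"az":0,"tx":0,"ty":0,"tz":0,"jaw":0.1},{"ax":0,"ay":0,"az":0,"tx":0,"ty":0,"tz":0,"jaw":0.1},{"ax":0,"ay":0,"az":0,"tx":0,"ty":0,"tz":0,"jaw":0.1},{"ax":0,"ay":0,"az":0,"tx":0,"ty":0,"tz":0,"jaw":0.1},{"ax":0,"ay":0,"az":0,"tx":0,"ty":0,"tz":0,"jaw":0.1},{"ax":0,"ay":0,"az":0,"tx":0,"ty":0,"tz":0,"jaw":0.1},{"ax":0,"ay":0,"az":0,"tx":0,"ty":0,"tz":0,"jaw":0.1}]' && python3 - <<'E'
from h import *
a=bot.read_camera("scene").astype(int); import time
b=bot.read_camera("scene").astype(int)
print("motion",np.abs(a-b)[130:210,200:275].mean(),np.abs(cv2.resize(cv2.imread("pics/c8.png")[:,:400],(150,150)).astype(int)-b[80:230,160:310])[50:130,40:115].mean())
print(bot.finish_job())
E
```

```text
time_s: 13.9
tool_pos: [435.6, -268.9, 327.8]
tool_rot: [1.861, 2.531, 0.0]
ft_force: [-0.0, -0.7, 0.1]
opening: 0.551
grasp_force: 0.0
time_s: 14.9
tool_pos: [435.7, -268.8, 327.8]
tool_rot: [1.861, 2.531, 0.0]
ft_force: [-0.0, 0.3, 0.5]
opening: 0.551
grasp_force: 0.0
motion 0.53 0.6436111111111111
the job is handed in; nothing more can be done
None
```

The grey caddy hangs level and still on both prongs with the soap ball inside and the gripper well clear; I handed the job in at about 15 s, and the judge gave no verdict.

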